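# Back the plug tray up one row on the dibbling machine's ratchet

### The job

The plug tray in the dibbling machine has been fed one row too far: run it back by exactly one notch of the ratchet. With a fingertip, flip the pawl up and back off the toothed wheel, push the wheel backward by its three-armed hand star (top moving towards the pawl, the way the pawl was blocking), then tip the pawl down again into the next notch and leave the wheel pushed back snug against it. Only push: grip and lift nothing, and leave the tray in its carriage and the bags, label, jar, pen and trowel on the bench where they are.

Things in the scene. Friction and masses are not known exactly. Their poses are not given: they have to be found in the camera images.
- seeder: Bench dibbling machine, fixed: rail frame x -120 to 360 mm, a carriage with the plug tray on its +y side, a green gantry (178 mm high) with ten dibber pegs over the tray, and at y = 6 to 16 mm a green side plate 140 mm high. Outside the plate the ratchet wheel and its pawl turn in the x-z plane, at y = -12 to 0; pawl on the wheel's +x side. Origin on the bench straight below the axle, z up.
- axle (a point): Centre of the outer (-y) face of the upright steel ratchet wheel, 105 mm above the bench: 12 teeth of 30 deg, 140 mm across the tips, 12 mm thick. Outside that face the shaft carries a hub, up to 42 mm across and 82 mm long, with the hand star: three 10 mm rods at 120 deg with black 25 mm ball knobs 85 mm from the axle, in the plane y = -80 mm of the machine.
- top_knob (a point): Centre of the ball knob of the star arm that points up at the start, leaning 25 deg from vertical away from the pawl. Pushed towards +x of the machine it turns the wheel backward; one notch brings it to 5 deg beyond vertical on the pawl's side. Turning takes about 3 N there; the wheel stays where it is left. The other two knobs are far below.
- pawl_pin (a point): Middle of the pawl's lift pin, on an ear of the pawl: steel, 10 mm thick, at y = -12 to -58 mm of the machine, 46 mm from the pivot; pawl down, it is 69 mm to +x of the axle and 51 mm above. A finger fits on its -x side, in the 63 mm gap between the wheel's outer face (y = -12 mm) and the hand star, and swings the pin up and over to +x, on an arc about the pivot.
- pawl_pivot (a point): The pawl's fixed pivot, at the middle of the pawl's thickness (y = -6 mm of the machine), 97 mm to +x of the axle and 15 mm above it. The pawl is a dark steel bar 62 mm from pivot to nose, 13 mm deep and 12 mm thick, in the plane of the wheel; a small stop pin stands behind it on +x.
- pawl (a joint): Pawl angle, rad: 0 with its nose down in a notch, bar leaning 60 deg from vertical towards the wheel; grows as it is flipped up and away. The nose is clear of the teeth from 0.3. It balances at about 0.86: before that it falls back onto the wheel (about 0.04 N m), past it onto its stop at 1.31, where it stays. To re-engage, push the pin from behind, to -x of the machine, past that balance; it drops.
- ratchet (a joint): Wheel angle, rad: starts between -0.06 and -0.03; at 0 a tooth meets the pawl's nose. Grows backward (top to +x of the machine); one notch is 0.524 and moves the tray 25 mm to -x. With the pawl down the wheel is blocked backward at 0, 0.524, ... and clicks past forward. If the pawl drops with the wheel at 0.1 to 0.5 it lands in the notch or on the slope before it: push on to 0.524, where it stops.
- tray: The black plastic plug tray, 260 x 260 x 42 mm, full of soil, loose in the nest of the carriage; origin at the centre of its underside, 45 mm above the bench.
- bag_tall: Bystander: black planting bag, 96 mm diameter, 150 mm high, with a sapling 160 mm higher; origin at the centre of its underside.
- bag_small: Bystander: small black planting bag, 72 mm diameter, 85 mm high, with a seedling 50 mm higher, near the machine; origin at the centre of its underside.
- seed_jar: Bystander: amber glass seed jar, 60 mm diameter, 85 mm high, near the machine; origin at the centre of its underside.
- label: Bystander: white T-shaped plant label lying flat, 170 mm long, 85 mm wide head, 4 mm thick; origin under its middle.
- marker: Bystander: white marker pen with black cap lying down, 135 mm long, 13 mm thick; origin under its middle.
- trowel: Bystander: hand trowel lying down, 290 mm long, 26 mm thick handle; origin under its middle.

How it is judged:
On the way, in this order (a step that is already met when the one before it is completed fails the run):
1. the pawl is lifted clear of the teeth while the wheel is still in its first notch (value of joint pawl above 0.35 rad and value of joint ratchet below 0.12 rad), for 0.2 s.
2. the fingers push the wheel backward, so that the first tooth passes under the lifted pawl (value of joint ratchet above 0.15 rad and contact force between the fingers and ratchet above 0.3 N).
At the end, for the whole second after the job is handed in: The wheel stands one notch (0.524 rad) back, no more than 4 deg (0.07 rad) short of it and 0.04 rad past it, at rest; the pawl is down in the notch (below 0.08 rad); the tray lies flat in its carriage (value of joint ratchet between 0.454 and 0.564 rad and value of joint pawl below 0.08 rad and not (velocity of joint ratchet above 0.05 rad/s) and not (velocity of joint ratchet below -0.05 rad/s) and z of tray in the frame of seeder between 0.04 and 0.051 m and angle between tray's own z axis and vertical below 0.05 rad); the robot touches nothing.
It fails at once if the wheel is run back more than half a notch too far (value of joint ratchet above 0.8 rad).
It fails at once if the tray is lifted out of its nest (z of tray in the frame of seeder above 0.06 m).
It fails at once if a bystander is moved or lifted (more than 30 mm) (distance of any of bag_tall, bag_small, label, marker, trowel, seed_jar from where it was at the start of the episode above 0.03 m).
It also fails if it takes over 64 s, if anything falls off the work surface, if the arm or the gripper's body presses on something with over 40 N, if the wrist force passes 120 N, or if a joint passes its speed limit or range.

### The arm

A 6-joint arm with a two-finger parallel gripper is mounted at the origin on the work surface. World frame = base frame: x ahead of the robot, y to its left, z up, the work surface at z = 0. Lengths are in m, angles in rad, forces in N, time in s.
With the tool pointing down it reaches from about 0.325 to 0.775 m from the base axis. Payload 9.3 kg.
Tool frame: the origin (TCP) lies at the very end of the fingers, on their centre line; the grasp point (between the pads) lies r.hold_point_z behind it (r.hold_point_z is the distance from the TCP to the grasp point, in m); z points along the fingers, y is the line along which they close (so a half turn about z gives the same grasp; the last joint's range is limited). The gripper opens to 85 mm and grips with 20 to 120 N. Pads are 22 mm wide; open, the fingers measure 114 mm over their backs; the gripper's body (76 mm by 85 mm) begins 54 mm behind the grasp point. The pads swing forward as they close: fully open they stand 13 mm farther back than shut.
Start: joints at [-1.398, 0.259, 0.021, 1.334, 0, 1.418], TCP at [0.176, -0.521, 0.231] pointing down, gripper open.
Joint ranges: [-3.04, 3.04], [-0.91, 1.82], [-1.04, 1.36], [-1.92, 1.95], [-1.52, 1.45], [-3.14, 3.14]. Speed limits (rad/s): [2.22, 2.22, 2.79, 3.14, 3.14, 3.14].

### API

Orientations are given as a unit quaternion [w, x, y, z].
In Python, from cell import r, read_camera, get_calibration, spotter gives the robot as it stands.
- The arm moves only by the tool move_arm, never from a script. Its argument "plan" is a list of rows, each a list of 7 numbers: the turn, a rotation vector about the world's x, y, z in degrees, then the shift along the world's x, y, z in mm, then the closure, from -1 (fully open) to 1 (shut), so that 0 is half open. In form: [[ax, ay, az, dx, dy, dz, jaw], ...]. A call has 1 to 20 rows; each row shifts and turns the commanded pose from where the row before left it; what a row does not reach is not made up. A row lasts 1/10 s, in which the tool goes at most 50 mm and 8.59 degrees, less where a joint would pass 70% of its speed; a pose out of reach is approached as far as the arm can. A call with a gripper value outside its range is refused whole. The fingers move at their own pace and stop on an object; "force" is the grip in N (left out, the last holds). Time passes only in rows, so rows that do not move let the fingers close. It gives the time, the measured TCP pose, the force, the opening and the grip force at its end, in the units of the state.
- r.state(): the state, without advancing time (a new reading comes with each control period).
- read_camera(name): name is "scene" or "top"; returns the picture (384x512x3 uint8, red, green, blue); there is no depth.
- get_calibration(name): a dict with "mtx" (3x3 intrinsics, pixels), "k1" (the pictures are not rectified: a ray, as slopes to the right and down, at radius r is drawn at 1 + k1 r^2 times it, then the intrinsics apply), "world_to_cam" (4x4, takes a point from world to camera coordinates). Camera axes: x right, y down, z forward; pixel columns grow to the right and rows downward; lengths in m; the calibration is good to about 2 mm. A picture is of the moment at which its call begins. get_calibration takes no time and is no camera call.
- r.finish_job(): hands the job in; it is judged then, once.
Trained networks look in the newest picture that a camera, given by its name, has taken for a name from the list of things; names that differ only in an ending like _2 or _b are one class to them, and where a whole thing is asked for, a point or a joint stands for the part that bears it (a point fixed in the world has none). Each returns a list of dicts, best first, with "score" (0 to 1); they miss things now and then, are a little off and sometimes report something else, mostly with a low value. They report only what shows in the picture. A call takes as long as a camera call.
- spotter.cut_out(query, camera): "pixels" (384x512 bool, what is visible of it) and "location" ([column, row] in pixels, amid what is visible of it).
The state is a dict: "clock": time; "joints": joint angles; "qvel": joint speeds; "joint_torque": joint torques, N m; "eef_pos": TCP position; "orientation": TCP orientation; "ft_force": force on the tool from outside, world axes, zero at the start; "torque": the same for the moment, N m; "grip_width": finger opening in m; "finger_force": force on a finger pad.
Only numpy, scipy, OpenCV 4.12 (cv2) and the standard library are available. Lean on these libraries where they do the work, as an engineer would, in place of code of your own. Each camera call takes 0.05 s, during which the arm holds its last target. There are 200 camera calls.

## Working session

There is one attempt and no reset: what is moved stays moved. The work goes in short steps, Python scripts to look and compute and a tool call to move; the robot and the scene stay as the last step left them, time stands still between calls to the robot, and variables do not carry over. Pictures are saved under pics/ and viewed, at most 10 in all, crops included, and the job is handed in when it is done.

Besides the shell and the picture viewer there is one more tool, called as name(argument=value, ...), one argument or row to a line, values as JSON. move_arm: Moves the arm, as the interface text tells. Its arguments: {"type":"object","properties":{"plan":{"type":"array","items":{"type":"array","items":{"type":"number"}}},"force":{"type":"number"}},"required":["plan"]}

```bash
mkdir -p pics; ls; cat > h.py <<'E'
import numpy as np, cv2
from cell import r, read_camera, get_calibration, spotter
def shot(n,f):
    im=read_camera(n); cv2.imwrite('pics/'+f,im[:,:,::-1]); return im
def cal(n):
    c=get_calibration(n); return np.array(c['mtx']),c['k1'],np.array(c['world_to_cam'])
def proj(n,P):
    K,k,T=cal(n); P=np.atleast_2d(P); c=P@T[:3,:3].T+T[:3,3]; s=c[:,:2]/c[:,2:]
    s=s*(1+k*(s**2).sum(1,keepdims=True)); return s@K[:2,:2].T+K[:2,2]
def ray(n,uv):
    K,k,T=cal(n); d=np.linalg.solve(K,[uv[0],uv[1],1])[:2]; s=d.copy()
    for _ in range(20): s=d/(1+k*(s@s))
    R=T[:3,:3]; return -R.T@T[:3,3], R.T@np.r_[s,1]
E
python3 - <<'E'
from h import *
ims=[shot(n,n+'0.png') for n in('scene','top')]
for n in('scene','top'):
    K,k,T=cal(n); print(n,K[0,0],k,-T[:3,:3].T@T[:3,3],T[2,:3])
    for q in('seeder','axle','top_knob','pawl_pin','pawl_pivot','tray','bag_tall','bag_small','seed_jar'):
        for d in spotter.cut_out(q,n)[:2]:
            print(n,q,round(d['score'],2),np.round(d['location'],1),d['pixels'].sum())
print(r.hold_point_z,r.state())
E
```

```text
pics
scene 410.5707022379169 -0.06353008654621203 [ 1.39378527 -0.6270934   0.8663578 ] [-0.65573287  0.47981166 -0.58291953]
scene seeder 0.85 [297.2 189.6] 7212
scene axle 0.75 [295.9 187.6] 6774
scene axle 0.54 [308.2 143.7] 233
scene top_knob 0.67 [233.  182.5] 1295
scene top_knob 0.44 [266.  236.8] 918
scene pawl_pin 0.6 [250. 180.] 156
scene pawl_pivot 0.72 [294.7 190.1] 6744
scene pawl_pivot 0.4 [289.5 171.3] 2436
scene tray 0.77 [291.6 170.3] 2447
scene bag_tall 0.77 [132.2 209.5] 2479
scene bag_tall 0.52 [250.5 178.1] 149
scene bag_small 0.67 [269.3 237.5] 913
scene bag_small 0.66 [293.2 189.6] 7187
scene seed_jar 0.8 [177.1 201.4] 477
scene seed_jar 0.47 [250.3 176.7] 160
top 483.5900785206269 -0.039256766314244865 [ 0.37017178 -0.01095873  1.62981709] [ 0.13968277  0.00851309 -0.99015971]
top seeder 0.84 [235.4 191.7] 7694
top axle 0.82 [210.5 180.3] 8323
top top_knob 0.8 [276.1 218.6] 809
top pawl_pivot 0.88 [207.5 180.7] 7767
top tray 0.98 [199.6 221.1] 5670
top bag_tall 0.73 [378.1 227.6] 1348
top bag_tall 0.73 [327.3 169. ] 135
top bag_small 0.65 [283.6 151.8] 463
top seed_jar 0.54 [206.5 180.1] 8635
0.0187 {'clock': 1.0, 'joints': array([-1.39756579e+00,  2.58603997e-01,  2.14902996e-02,  1.33372451e+00,
        3.59043190e-06,  1.41822910e+00]), 'qvel': array([ 0.00026618, -0.00250139, -0.00151686,  0.0001031 ,  0.00015687,
        0.00074761]), 'joint_torque': array([ 1.60648192e-04, -5.55396438e+01,  3.44734097e+01,  1.37106752e-03,
       -2.32721932e-04, -1.68627292e-05]), 'eef_pos': array([ 0.17604634, -0.52104654,  0.23127273]), 'orientation': array([-2.09584657e-05,  9.86761292e-01,  1.62179385e-01,  1.57876844e-06]), 'ft_force': array([-0.02628777,  0.85040418,  0.35907749]), 'torque': array([-0.02972832, -0.03011157,  0.03628414]), 'finger_force': 0.0, 'grip_width': 0.08567971869237427}
```

View pics/scene0.png

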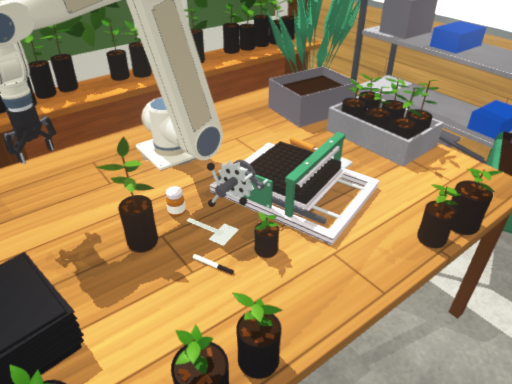

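View pics/top0.png

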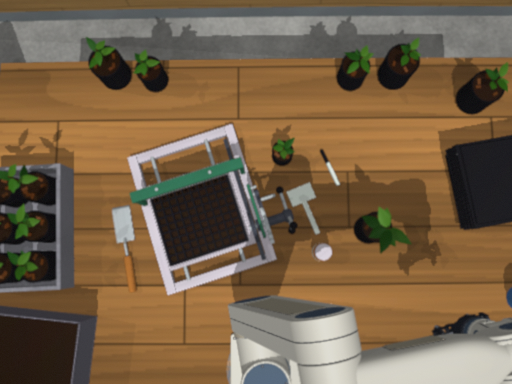

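```bash
python3 - <<'E'
from h import *
a=cv2.imread('pics/scene0.png')[125:245,185:345]; b=cv2.imread('pics/top0.png')[115:305,120:350]
cv2.imwrite('pics/sc.png',cv2.resize(a,None,fx=5,fy=5,interpolation=cv2.INTER_CUBIC))
cv2.imwrite('pics/tc.png',cv2.resize(b,None,fx=3,fy=3,interpolation=cv2.INTER_CUBIC))
E
```

```text
(no output)
```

View pics/sc.png

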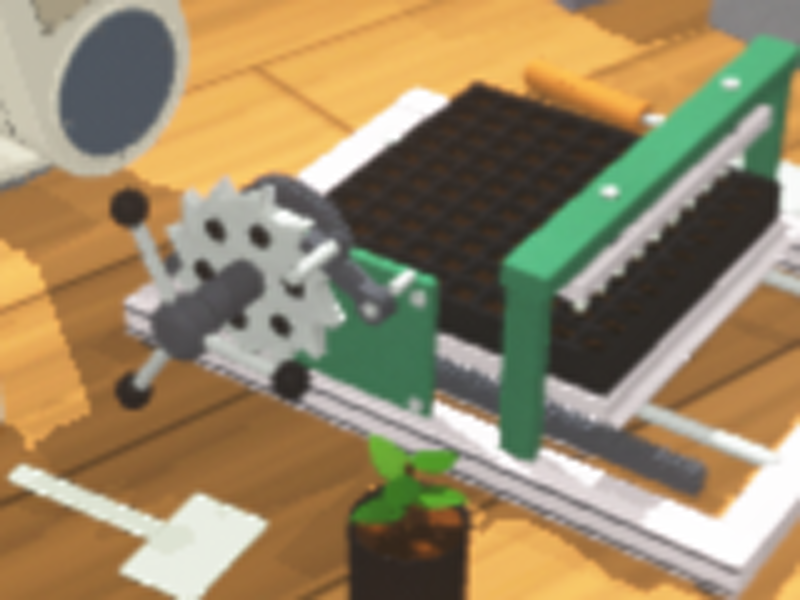

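View pics/tc.png

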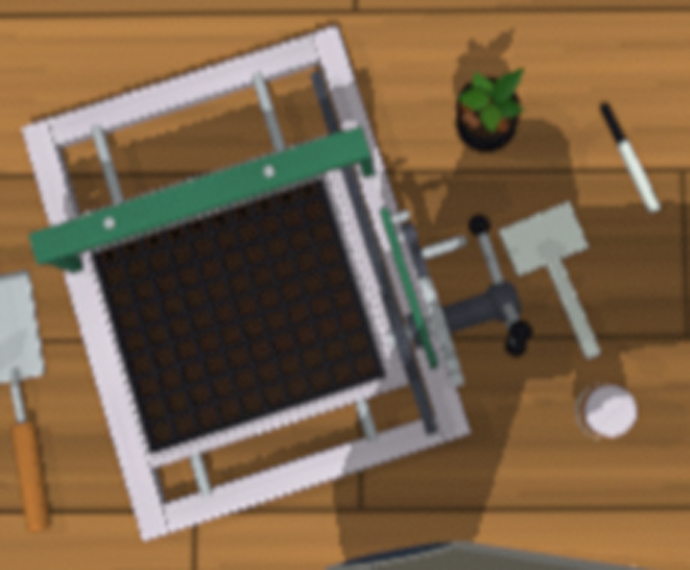

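```bash
cat >> h.py <<'E'
def toW(p,M):
    c,s=np.cos(p[2]),np.sin(p[2]); M=np.atleast_2d(M).astype(float)
    return np.c_[p[0]+c*M[:,0]-s*M[:,1],p[1]+s*M[:,0]+c*M[:,1],M[:,2]]
E
python3 - <<'E'
from h import *
from scipy.optimize import least_squares
k=lambda a:[.085*np.sin(np.radians(a)),-.08,.105+.085*np.cos(np.radians(a))]
S=[(k(-25),(129,208)),(k(95),(290,380)),(k(215),(133,391)),([.069,-.035,.156],(312,262)),([.097,-.012,.120],(373,308)),([0,-.094,.105],(180,328))]
T=[(k(95),(480,223)),(k(-25),(518,334)),([.069,-.035,.156],(445,247)),([0,-.09,.11],(505,298))]
sm=np.array([a for a,_ in S]);tm=np.array([a for a,_ in T])
su=np.array([b for _,b in S])/5+[185,125]; tu=np.array([b for _,b in T])/3+[120,115]
f=lambda p:np.r_[(proj('scene',toW(p,sm))-su).ravel(),(proj('top',toW(p,tm))-tu).ravel()]
q=least_squares(f,[.5,-.05,.3],loss='soft_l1'); p=q.x
print(p,np.degrees(p[2])); print(f(p).reshape(-1,2).round(1))
for n,m in dict(axle=[0,-.012,.105],knob=k(-25),pin=[.069,-.035,.156],piv=[.097,-.006,.12]).items(): print(n,toW(p,m).round(4))
def fl(n,u,z):
    o,d=ray(n,u); return (o+d*(z-o[2])/d[2])[:2].round(3)
def mach(w):
    c,s=np.cos(p[2]),np.sin(p[2]);v=w-p[:2];return np.round([c*v[0]+s*v[1],-s*v[0]+c*v[1]],3)
for n,u,z in [('jar',(609,412),.085),('small',(490,115),.085),('frameNE',(338,28),.03),('frameSE',(467,432),.03)]:
    w=fl('top',np.array(u)/3+[120,115],z); print(n,w,mach(w))
w=fl('top',(370,228),.15);print('tall',w,mach(w))
np.save('p.npy',p)
E
```

```text
[0.47040428 0.00335219 0.29406587] 16.84873350852554
[[ 0.8 -0.5]
 [ 0.   0.7]
 [-0.2 -1. ]
 [ 0.1  0.2]
 [-0.5  0.1]
 [-2.2  1.8]
 [-0.7  1.2]
 [-0.6 -1.4]
 [-1.  -0.2]
 [ 2.2  0.2]]
axle [[ 0.4739 -0.0081  0.105 ]]
knob [[ 0.4592 -0.0836  0.182 ]]
pin [[ 0.5466 -0.0101  0.156 ]]
piv [[0.565  0.0257 0.12  ]]
jar [ 0.378 -0.185] [-0.143 -0.153]
small [ 0.698 -0.064] [ 0.198 -0.13 ]
frameNE [0.813 0.106] [ 0.358 -0.001]
frameSE [ 0.357 -0.036] [-0.12  -0.005]
tall [ 0.45  -0.323] [-0.114 -0.306]
```

move_arm(
  plan=[
    [0,0,8,5,28,14,1],
    [0,0,8,5,28,14,1],
    [0,0,8,5,28,14,1],
    [0,0,8,5,28,14,1],
    [0,0,8,5,28,14,1],
    [0,0,8,17,27,0,1],
    [0,0,8,17,27,0,1],
    [0,0,8,17,27,0,1],
    [0,0,8,17,27,0,1],
    [0,0,8,17,27,0,1],
    [0,0,8,17,27,0,1],
    [0,0,0,17,27,0,1],
    [0,0,0,17,27,0,1],
    [0,0,0,17,27,0,1],
    [0,0,0,17,27,0,1],
    [0,0,0,17,27,0,1],
    [0,0,0,17,27,0,1],
    [0,0,0,30,9,0,1],
    [0,0,0,30,9,0,1],
    [0,0,0,0,0,0,1],
  ],
)

```text
clock: 3.0
eef_pos: [0.4675, -0.0381, 0.3004]
orientation: [-0.0, 0.596, 0.803, 0.0]
ft_force: [-0.3, -0.4, 0.1]
grip_width: -0.0002
finger_force: 0.0
```

move_arm(
  plan=[
    [0,0,0,25,6,0,1],
    [0,0,0,25,6,0,1],
    [0,0,0,0,0,-30,1],
    [0,0,0,0,0,-30,1],
    [0,0,0,0,0,-25,1],
    [0,0,0,0,0,0,1],
  ],
)

```text
clock: 3.6
eef_pos: [0.5132, -0.0269, 0.2136]
orientation: [-0.002, 0.597, 0.802, -0.001]
ft_force: [-0.2, 0.1, 0.6]
grip_width: 0.0
finger_force: 0.0
```

```bash
cat >> h.py <<'E'
def mt():
    p=np.load('p.npy'); e=r.state()['eef_pos']; c,s=np.cos(p[2]),np.sin(p[2]); v=e[:2]-p[:2]
    return np.round([c*v[0]+s*v[1],-s*v[0]+c*v[1],e[2]],4)
E
python3 - <<'E'
from h import *
print(mt())
a=shot('scene','s1.png')[115:235,185:345,::-1]; b=shot('top','t1.png')[155:255,220:350,::-1]
a=cv2.resize(a,(560,420),interpolation=cv2.INTER_CUBIC)
b=cv2.resize(b,(546,420),interpolation=cv2.INTER_CUBIC)
cv2.imwrite('pics/c1.png',cv2.resize(np.hstack([a,b]),None,fx=.72,fy=.72))
E
```

```text
[ 0.0322 -0.0414  0.2136]
```

View pics/c1.png

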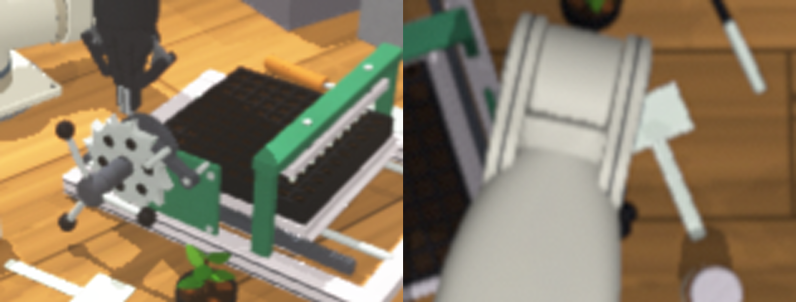

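move_arm(
  plan=[
    [0,0,0,0,0,-25,1],
    [0,0,0,0,0,-25,1],
    [0,0,0,0,0,-20,1],
    [0,0,0,0,0,0,1],
    [0,0,0,9.6,2.9,0,1],
    [0,0,0,4.8,1.5,0,1],
    [0,0,0,4.8,1.5,0,1],
    [0,0,0,0,0,0,1],
  ],
)

```text
clock: 4.5
eef_pos: [0.5337, -0.0223, 0.1489]
orientation: [0.001, 0.597, 0.802, -0.002]
ft_force: [-15.5, -6.9, 19.3]
grip_width: 0.0002
finger_force: 11.2
```

```bash
python3 -c "
from h import *
print(mt())"
```

```text
[ 0.0532 -0.0429  0.1489]
```

move_arm(
  plan=[
    [0,0,0,-9.6,-2.9,0,1],
    [0,0,0,-7.7,-2.3,0,1],
    [0,0,0,0,0,-6,1],
    [0,0,0,0,0,-6,1],
    [0,0,0,0,0,0,1],
  ],
)

```text
clock: 5.0
eef_pos: [0.5168, -0.0262, 0.1332]
orientation: [-0.001, 0.597, 0.802, -0.0]
ft_force: [0.3, 0.5, -0.2]
grip_width: -0.0001
finger_force: 0.0
```

```bash
python3 -c "
from h import *
print(mt())"
```

```text
[ 0.0358 -0.0418  0.1332]
```

move_arm(
  plan=[
    [0,0,0,4.8,1.45,0,1],
    [0,0,0,4.8,1.45,0,1],
    [0,0,0,2.9,0.9,0,1],
    [0,0,0,2.9,0.9,1,1],
    [0,0,0,2.9,0.9,1,1],
    [0,0,0,0,0,0,1],
  ],
)

```text
clock: 5.6
eef_pos: [0.5357, -0.0206, 0.1364]
orientation: [0.0, 0.597, 0.802, 0.0]
ft_force: [-0.7, 0.5, 0.1]
grip_width: -0.0002
finger_force: 0.4
```

```bash
python3 -c "
from h import *
print(mt())"
```

```text
[ 0.0556 -0.0419  0.1364]
```

move_arm(
  plan=[
    [0,0,0,5.7,1.7,1,1],
    [0,0,0,5.7,1.7,1,1],
    [0,0,0,5.7,1.7,1,1],
    [0,0,0,5.7,1.7,1,1],
    [0,0,0,5.7,1.7,0,1],
    [0,0,0,5.7,1.7,0,1],
    [0,0,0,0,0,0,1],
  ],
)

```text
clock: 6.3
eef_pos: [0.5702, -0.0104, 0.14]
orientation: [0.0, 0.597, 0.802, 0.0]
ft_force: [-0.5, -0.3, -1.1]
grip_width: 0.0
finger_force: 0.0
```

```bash
python3 - <<'E'
from h import *
print(mt())
a=shot('scene','s2.png')[115:235,185:345,::-1]
cv2.imwrite('pics/c2.png',cv2.resize(a,(640,480),interpolation=cv2.INTER_CUBIC))
E
```

```text
[ 0.0915 -0.0421  0.14  ]
```

View pics/c2.png

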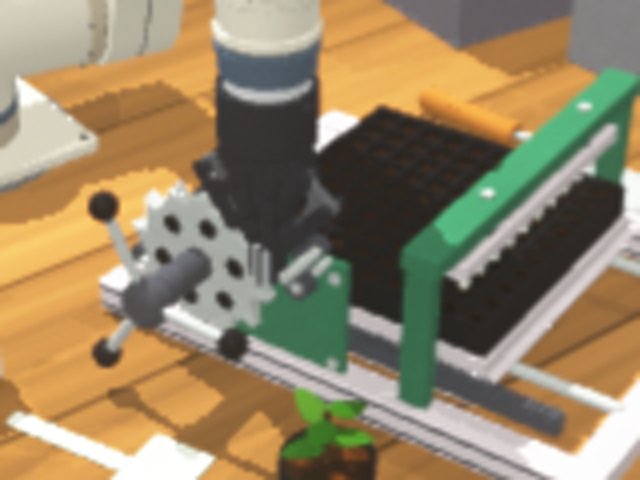

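move_arm(
  plan=[
    [0,0,0,-11.5,-3.5,0,1],
    [0,0,0,0,0,28,1],
    [0,0,0,0,0,28,1],
    [0,0,0,0,0,28,1],
    [0,0,0,0,0,28,1],
    [0,0,0,-23,-13.5,0,1],
    [0,0,0,-23,-13.5,0,1],
    [0,0,0,-23,-13.5,0,1],
    [0,0,0,-23,-13.5,0,1],
    [0,0,0,-23,-13.5,0,1],
    [0,0,0,-23,-13.5,0,1],
    [0,0,0,0,0,0,1],
  ],
)

```text
clock: 7.55
eef_pos: [0.4169, -0.0957, 0.2526]
orientation: [0.0, 0.598, 0.802, -0.0]
ft_force: [-0.5, -0.4, -0.2]
grip_width: 0.0001
finger_force: 0.0
```

```bash
python3 - <<'E'
from h import *
print(mt())
p=np.load('p.npy')
for a in (.86,1.1,1.31):
    t=np.radians(127.9)-a; print(a,proj('scene',toW(p,[.097+.0456*np.cos(t),-.035,.12+.0456*np.sin(t)])))
a=shot('scene','s3.png')[115:235,185:345,::-1]
cv2.imwrite('pics/c3.png',cv2.resize(a,(640,480),interpolation=cv2.INTER_CUBIC))
E
```

```text
[-0.08   -0.0793  0.2526]
0.86 [[257.2554695  179.26043352]]
1.1 [[260.04334834 181.33323661]]
1.31 [[262.24421349 183.58672459]]
```

View pics/c3.png

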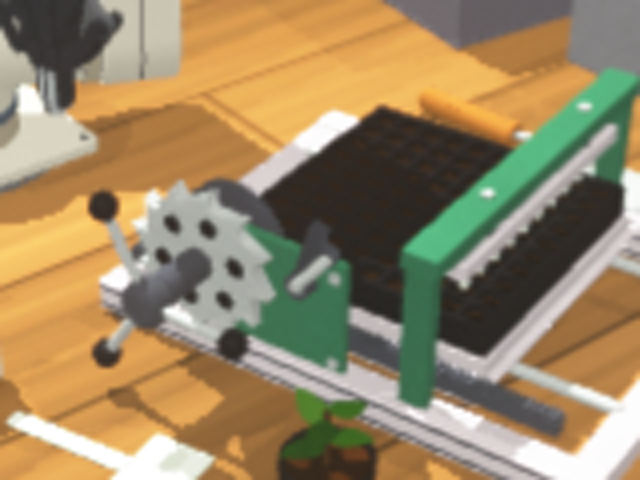

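move_arm(
  plan=[
    [0,0,0,0,0,-28,1],
    [0,0,0,0,0,-28,1],
    [0,0,0,0,0,-28,1],
    [0,0,0,0,0,0,1],
    [0,0,0,4.8,1.45,0,1],
    [0,0,0,4.8,1.45,0,1],
    [0,0,0,4.8,1.45,0,1],
    [0,0,0,4.8,1.45,0,1],
    [0,0,0,2.9,0.9,0,1],
    [0,0,0,2.9,0.9,0,1],
  ],
)

```text
clock: 8.6
eef_pos: [0.4454, -0.0875, 0.169]
orientation: [0.0, 0.597, 0.802, -0.0]
ft_force: [-3.8, -0.3, 3.0]
grip_width: 0.0001
finger_force: 2.1
```

move_arm(
  plan=[
    [0,0,0,2.9,0.9,0,1],
    [0,0,0,2.9,0.9,0,1],
    [0,0,0,2.9,0.9,0,1],
    [0,0,0,2.9,0.9,0,1],
    [0,0,0,2.9,0.9,0,1],
  ],
)

```text
clock: 9.1
eef_pos: [0.4597, -0.0829, 0.1682]
orientation: [-0.0, 0.597, 0.802, 0.0]
ft_force: [-3.3, -0.6, 3.5]
grip_width: -0.0
finger_force: 1.6
```

```bash
python3 - <<'E'
from h import *
print(mt())
a=shot('scene','s4.png')[115:235,185:345,::-1]
cv2.imwrite('pics/c4.png',cv2.resize(a,(640,480),interpolation=cv2.INTER_CUBIC))
E
```

```text
[-0.0352 -0.0794  0.1682]
```

View pics/c4.png

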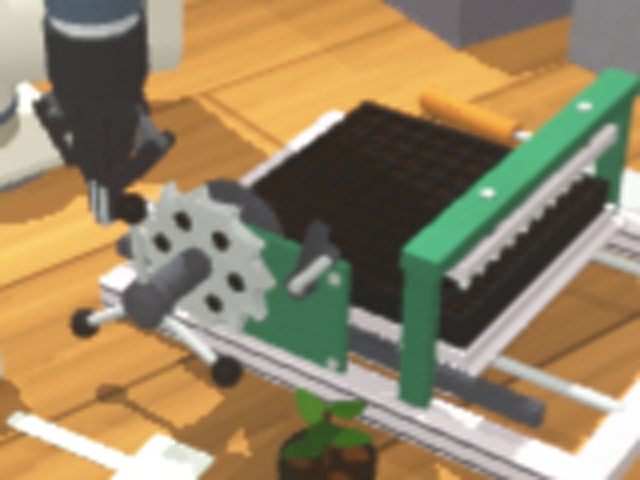

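```bash
cat >> h.py <<'E'
def wheel(us):
    from scipy.optimize import least_squares
    p=np.load('p.npy'); us=np.array(us)
    def f(a):
        M=[[.085*np.sin(a[0]+b),-.08,.105+.085*np.cos(a[0]+b)] for b in (0,2*np.pi/3,4*np.pi/3)]
        return (proj('scene',toW(p,M))-us).ravel()
    q=least_squares(f,[0.]); return np.degrees(q.x[0]),f(q.x).round(1)
E
python3 - <<'E'
from h import *
g=lambda *l:[(185+a/4,115+b/4) for a,b in l]
print(wheel(g((132,207),(227,372),(85,322))))
print(wheel(g((104,206),(233,344),(106,352))))
E
```

```text
(np.float64(-6.241851401980409), array([ 0.1,  0.1, -0.4, -0.3,  0.2, -0.1]))
(np.float64(-26.80347276713208), array([ 0.1, -0.3, -0.2,  0. ,  0.4, -0.2]))
```

move_arm(
  plan=[
    [0,0,0,-11.5,-3.5,0,1],
    [0,0,0,0,0,28,1],
    [0,0,0,0,0,28,1],
    [0,0,0,0,0,28,1],
    [0,0,0,23.1,12.1,0,1],
    [0,0,0,23.1,12.1,0,1],
    [0,0,0,23.1,12.1,0,1],
    [0,0,0,23.1,12.1,0,1],
    [0,0,0,23.1,12.1,0,1],
    [0,0,0,23.1,12.1,0,1],
    [0,0,0,23.1,12.1,0,1],
    [0,0,0,23.1,12.1,0,1],
    [0,0,0,0,0,0,1],
    [0,0,0,0,0,-29,1],
    [0,0,0,0,0,-29,1],
    [0,0,0,0,0,0,1],
  ],
)

```text
clock: 10.75
eef_pos: [0.6302, 0.01, 0.1908]
orientation: [-0.003, 0.597, 0.802, -0.002]
ft_force: [-0.7, 1.0, -0.6]
grip_width: 0.0
finger_force: 0.0
```

```bash
python3 -c "
from h import *
print(mt())"
```

```text
[ 0.1548 -0.04    0.1908]
```

move_arm(
  plan=[
    [0,0,0,0,0,-27,1],
    [0,0,0,0,0,-27,1],
    [0,0,0,0,0,0,1],
    [0,0,0,-4.8,-1.45,0,1],
    [0,0,0,-4.8,-1.45,0,1],
    [0,0,0,-4.8,-1.45,0,1],
    [0,0,0,-4.8,-1.45,1,1],
    [0,0,0,0,0,0,1],
  ],
)

```text
clock: 11.55
eef_pos: [0.6131, 0.0043, 0.1423]
orientation: [0.0, 0.597, 0.802, 0.0]
ft_force: [0.6, 0.8, 0.3]
grip_width: -0.0002
finger_force: 0.2
```

move_arm(
  plan=[
    [0,0,0,-4.8,-1.45,1,1],
    [0,0,0,-4.8,-1.45,1,1],
    [0,0,0,-4.8,-1.45,1,1],
    [0,0,0,-4.8,-1.45,1,1],
    [0,0,0,-4.8,-1.45,1,1],
    [0,0,0,0,0,0,1],
  ],
)

```text
clock: 12.15
eef_pos: [0.5889, -0.0029, 0.1465]
orientation: [-0.0, 0.597, 0.802, -0.0]
ft_force: [0.2, -0.3, 0.3]
grip_width: -0.0004
finger_force: 0.0
```

```bash
python3 - <<'E'
from h import *
print(mt())
a=shot('scene','s5.png')[115:235,185:345,::-1]
cv2.imwrite('pics/c5.png',cv2.resize(a,(640,480),interpolation=cv2.INTER_CUBIC))
E
```

```text
[ 0.1116 -0.0403  0.1465]
```

View pics/c5.png

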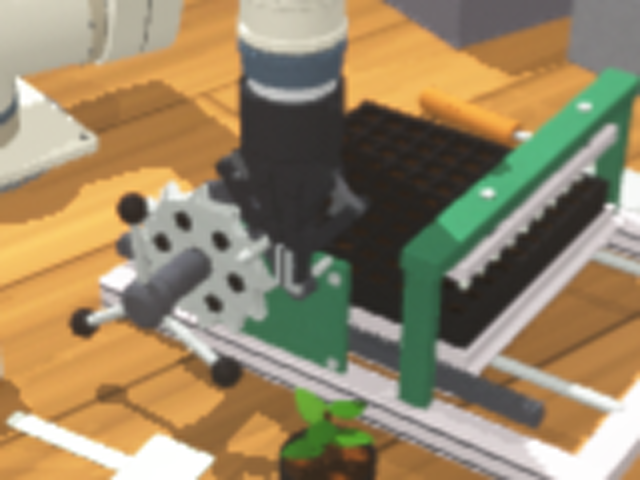

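move_arm(
  plan=[
    [0,0,0,7.7,2.3,0,1],
    [0,0,0,0,0,28,1],
    [0,0,0,0,0,28,1],
    [0,0,0,0,0,28,1],
    [0,0,0,0,0,25,1],
    [0,0,0,-23,-12.8,0,1],
    [0,0,0,-23,-12.8,0,1],
    [0,0,0,-23,-12.8,0,1],
    [0,0,0,-23,-12.8,0,1],
    [0,0,0,-23,-12.8,0,1],
    [0,0,0,-23,-12.8,0,1],
    [0,0,0,-23,-12.8,0,1],
    [0,0,0,0,0,0,1],
    [0,0,0,0,0,-28,1],
    [0,0,0,0,0,-28,1],
    [0,0,0,0,0,-24,1],
    [0,0,0,0,0,0,1],
  ],
)

```text
clock: 13.9
eef_pos: [0.4357, -0.0894, 0.1729]
orientation: [-0.002, 0.597, 0.802, -0.0]
ft_force: [-0.6, -0.0, 1.2]
grip_width: -0.0001
finger_force: 0.0
```

```bash
python3 -c "
from h import *
print(mt())"
```

```text
[-0.0601 -0.0787  0.1729]
```

move_arm(
  plan=[
    [0,0,0,4.8,1.45,0,1],
    [0,0,0,4.8,1.45,0,1],
    [0,0,0,4.8,1.45,0,1],
    [0,0,0,4.8,1.45,0,1],
    [0,0,0,2.9,0.9,0,1],
    [0,0,0,2.9,0.9,0,1],
    [0,0,0,2.9,0.9,0,1],
    [0,0,0,2.9,0.9,0,1],
    [0,0,0,2.9,0.9,0,1],
    [0,0,0,0,0,0,1],
  ],
)

```text
clock: 14.9
eef_pos: [0.4704, -0.0796, 0.1752]
orientation: [0.0, 0.597, 0.802, 0.0]
ft_force: [-0.6, 0.7, 0.4]
grip_width: -0.0002
finger_force: 0.1
```

move_arm(
  plan=[
    [0,0,0,1.9,0.6,0,1],
    [0,0,0,1.9,0.6,0,1],
    [0,0,0,0,0,0,1],
  ],
)

```text
clock: 15.2
eef_pos: [0.474, -0.0785, 0.1753]
orientation: [0.0, 0.597, 0.802, 0.0]
ft_force: [-0.8, -0.2, 1.3]
grip_width: 0.0001
finger_force: 0.6
```

move_arm(
  plan=[
    [0,0,0,1,0.3,0,1],
    [0,0,0,1,0.3,0,1],
    [0,0,0,0,0,0,1],
  ],
)

```text
clock: 15.5
eef_pos: [0.4758, -0.0779, 0.1753]
orientation: [0.0, 0.597, 0.802, 0.0]
ft_force: [-1.8, 0.3, 2.7]
grip_width: -0.0003
finger_force: 1.0
```

move_arm(
  plan=[
    [0,0,0,1,0.3,0,1],
    [0,0,0,1,0.3,0,1],
    [0,0,0,0,0,0,1],
  ],
)

```text
clock: 15.8
eef_pos: [0.4768, -0.0776, 0.1753]
orientation: [-0.001, 0.597, 0.802, -0.001]
ft_force: [-8.1, -3.2, 5.5]
grip_width: -0.0002
finger_force: 4.3
```

move_arm(
  plan=[
    [0,0,0,1,0.3,0,1],
    [0,0,0,1,0.3,0,1],
    [0,0,0,0,0,0,1],
  ],
)

```text
clock: 16.1
eef_pos: [0.4772, -0.0774, 0.1752]
orientation: [-0.001, 0.598, 0.802, -0.002]
ft_force: [-16.1, -6.3, 10.0]
grip_width: -0.0001
finger_force: 8.9
```

```bash
python3 - <<'E'
from h import *
print(mt(),r.state()['ft_force'])
a=shot('scene','s6.png')[115:235,185:345,::-1]
cv2.imwrite('pics/c6.png',cv2.resize(a,(640,480),interpolation=cv2.INTER_CUBIC))
E
```

```text
[-0.0169 -0.0793  0.1752] [-16.07644684  -6.32265322  10.04562033]
```

View pics/c6.png

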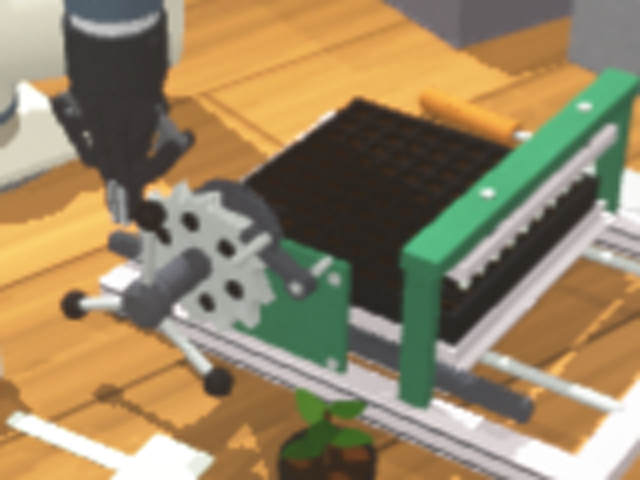

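move_arm(
  plan=[
    [0,0,0,-3,-0.9,0,1],
    [0,0,0,-9.6,-2.9,0,1],
    [0,0,0,-14,-4,0,1],
    [0,0,0,0,0,28,1],
    [0,0,0,0,0,28,1],
    [0,0,0,0,0,28,1],
    [0,0,0,0,0,0,1],
    [0,0,0,0,0,0,1],
    [0,0,0,0,0,0,1],
  ],
)

```text
clock: 17.05
eef_pos: [0.4524, -0.0845, 0.2584]
orientation: [-0.001, 0.597, 0.802, -0.0]
ft_force: [-0.9, -0.4, -0.4]
grip_width: -0.0001
finger_force: 0.0
```

```bash
python3 - <<'E'
from h import *
g=lambda *l:[(185+a/4,115+b/4) for a,b in l]
print(wheel(g((152,215),(218,382),(73,305))))
a=read_camera('scene'); b=cv2.imread('pics/s6.png')[:,:,::-1]
d=np.abs(a.astype(int)-b).sum(2)[165:220,200:280]; print((d>60).sum(), np.argwhere(d>60)[:8]+[165,200])
E
```

```text
(np.float64(5.9089870038015055), array([-0.4, -0.1, -0.3,  0. ,  0.9, -0.6]))
58 [[165 211]
 [165 212]
 [165 213]
 [165 214]
 [165 215]
 [165 216]
 [165 217]
 [165 218]]
```

```bash
python3 -c "
from h import *
print(r.finish_job())"
```

```text
the job is handed in; nothing more can be done
None
```

The wheel is back by one notch, about 0.52 rad by my camera measurement. The pawl is down in the new notch with the wheel pushed snug against it, and the job is handed in; the hand-in gave no pass or fail result.

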